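# Test the sprung telescopic strut

## Robot

A 6-joint arm with a two-finger parallel gripper is mounted at the origin on the work surface. World frame = base frame: x ahead of the robot, y to its left, z up, the work surface at z = 0. Lengths are in mm, angles in degrees, forces in N, time in s.
With the tool pointing down it reaches from about 375 to 925 mm from the base axis. Payload 5.7 kg.
Tool frame: the origin (TCP) lies midway between the tips of the shut fingers; the grasp point (between the pads) lies robot.tcp_to_grasp behind it (robot.tcp_to_grasp is the distance from the TCP to the grasp point, in mm); z points along the fingers, y is the direction in which the jaws open and shut (so a half turn about z gives the same grasp; the last joint's range is limited). The gripper opens to 85 mm and grips with 20 to 120 N. Pads are 22 mm wide; open, the fingers measure 114 mm over their backs; the gripper's body (76 mm by 85 mm) begins 54 mm behind the grasp point. The pads swing forward as they close: fully open they stand 13 mm farther back than shut.
Start: joints at [-76.266, 20.558, 86.54, -0, 72.909, -6.595], TCP at [208.424, -562.6, 202.967] pointing down, gripper open.
Joint ranges: [-170.27, 170.27], [-57.76, 135], [12.27, 136.19], [-55.21, 235.2], [11.17, 155.16], [-170.74, 170.74]. Speed limits (degrees/s): [136.94, 136.94, 180, 180, 180, 180].

## Interface

Orientations are given as [roll, pitch, yaw] about the fixed x, y, z axes, in that order (R = Rz(yaw) Ry(pitch) Rx(roll)).
In Python, from plant import robot gives the robot as it stands. Calls block until the motion is done:
- robot.reach(position, orientation): joint-space move of the TCP to a pose.
- robot.move_straight(position, rotation=None, speed=150, force_limit=None): straight line of the TCP; rotation=None keeps the orientation; speed is the mean speed in mm/s. With force_limit (N) it stops when the force on the tool has changed by that much, and returns True; else False.
- robot.move_joints(angles): joint-space move.
- robot.grip(opening, newtons=None): finger opening in mm; newtons is the grip in N (None keeps the last); returns when the fingers have stopped.
- robot.dwell(seconds).
- robot.ik(position, orientation): joint angles nearest the present ones, or None.
- robot.capture(name): name is "side" or "top"; returns a dict with "image" (384x512x3 uint8, blue, green, red), "range_z" (384x512 float32, mm along the optical axis (not along the pixel's ray), 0 where there is no reading), "fx", "fy", "cx", "cy" (pixels), "distortion" ([k1, k2, p1, p2, k3] as OpenCV has them; the pictures are not rectified), "rvec" (rotation vector, rad) and "tvec" (3), from world to camera coordinates, as OpenCV has them. Camera axes: x right, y down, z forward; pixel columns grow to the right and rows downward; lengths in mm; the calibration is good to about 2 mm. A picture is of the moment at which its call begins.
A pose or a line that the arm cannot do raises robot.Unreachable and nothing moves.
- robot.job_done(): hands the job in, once; it reports no verdict.
Trained networks look in the newest picture that a camera, given by its name, has taken for a name from the list of things; names that differ only in an ending like _2 or _b are one class to them, and where a whole thing is asked for, a point or a joint stands for the part that bears it (a point fixed in the world has none). Each returns a list of dicts, best first, with "confidence" (0 to 1); they miss things now and then, are a little off and sometimes report something else, mostly with a low value. They report only what shows in the picture. A call takes as long as a camera call.
- robot.trace(query, camera): "pixels" (384x512 bool, what is visible of it) and "rect" ([centre column, centre row, width, height] in pixels, round what is visible of it).
- robot.tip_of(query, camera): "point" ([column, row] in pixels: a listed point, or the origin of a listed thing).
Readings, each from a call of its own:
- robot.read_time_s(): time.
- robot.read_joint_pos(): joint angles.
- robot.read_qd(): joint speeds.
- robot.read_joint_efforts(): joint torques, N m.
- robot.read_tcp_pos(): TCP position.
- robot.read_ee_rot(): TCP orientation.
- robot.read_wrist_force(): force on the tool from outside, world axes, zero at the start.
- robot.read_torque(): the same for the moment, N m.
- robot.read_gripper_width(): finger opening in mm.
Only numpy, scipy, OpenCV 4.12 (cv2) and the standard library are available. Lean on these libraries where they do the work, as an engineer would, in place of code of your own. Each camera call takes 0.05 s, during which the arm holds its last target.

## Task

The sprung telescopic strut of the extraction arm is clamped in its test cradle: unlock it by turning the bar knob clockwise until it clicks over past its detent, then pull the rod out by its upright grip, against the spring, until the rod's pointer stands opposite the tooth of the index block on the side rail. Finish while still gripping the rod steadily at that mark (do not let go); leave the index block where it is set and the things lying around undisturbed.

Things in the scene. Friction and masses are not known exactly. Their poses are not given: they have to be found in the camera images.
- cradle: Grey metal plate bolted to the bench, 12 mm thick, spanning x -190..190, y -85..65 mm. Origin on the bench under the strut's axis; +x is the pull direction, z up. Strut axis along x at y 0, 45 mm above the bench. Fixed tube, 30 mm diameter (mouth collar 35), x -165..-12 mm. Grey lock housing 56 x 52 mm, top at 68 mm, centred at x -85 mm. Side rail at y -66 mm.
- knob_grip (a point): Middle of the lock knob's bar, on its vertical turning axis (cradle x -85 mm, y 0), 98 mm above the bench. The knob: an upright black bar 46 mm long, 11 mm thick, 74 to 108 mm above the bench, on a steel disc of 40 mm diameter. This point's x axis lies along the bar's length and turns with it; grip across the 11 mm.
- lock_knob (a joint): Lock knob angle in rad, growing clockwise seen from above. 0 (start): locked, bar along the cradle's x. A spring detent stands between, crest at 0.6, up to 0.1 N m to pass: let go before the crest the knob springs back to below 0.2, past it it snaps on beyond 1.0. Hard stops at 0 and 1.2. Locked, the rod moves out 2 mm at most; clicked over, it is free.
- pull_grip (a point): Upright black grip plate on the rod's end, 14 mm thick along the pull direction, 34 mm wide across it, 51 to 117 mm above the bench. This point: on its mid-plane, 92 mm above the bench, the height to grip; axes parallel to the cradle's. With the rod home it stands at cradle x 35 mm, y 0. Fixed to the rod, it moves only along the cradle's x.
- rod (a joint): How far the rod is pulled out, in m: 0 home (start), 0.12 at its end stop. The inner spring pulls it back with 2.7 N at 0 plus 90 N per metre (about 7 N at 0.05, 11 N at 0.09).
- pointer_tip (a point): Tip of the pointer, a thin dark steel strip 3 mm wide, that sticks out sideways (cradle -y) from the rod under the grip and travels with it; the tip is 45 mm from the strut axis and 39 mm above the bench, at the same cradle x as the grip plate's middle.
- index_tip (a point): End of the index tooth, on its middle: a tooth 10 mm wide (along the rail) on a dark steel block 24 mm long, on the side rail, facing the pointer's path; 39 mm above the bench, cradle y = -47 mm. Axes parallel to the cradle's. The pointer is opposite when both have the same cradle x.
- index (a joint): Where the index block is set along the rail, in m, differing each time (about 0.05 to 0.095); the pointer is opposite the tooth when joint rod has the same value. The block sits by friction (3 N) and must not be pushed.
- wrench: Bystander: steel wrench 170 mm long lying on the bench beyond the rail side of the cradle. Leave alone.
- screwdriver: Bystander: screwdriver lying on the bench on the other long side of the cradle. Leave alone.
- bin: Bystander: open blue parts bin 100 x 140 x 50 mm beyond the pulling end of the plate. Origin: centre of its underside. Leave alone.
- pin_stock: Bystander: upright steel cylinder, 36 mm diameter, 60 mm tall, beyond the knob end of the plate. Origin: centre of its underside. Leave alone.

How it is judged:
By the outcome, as a careful person would: the job done as asked, in the order asked, and still so for the second after the job is handed in, while the arm keeps its last pose, push and grip.
It also fails if it takes over 45 s, if anything falls off the work surface, if the arm or the gripper's body presses on something with over 40 N, if the wrist force passes 120 N, or if a joint passes its speed limit or range.

## Working session

There is one attempt and no reset: what is moved stays moved. The work goes in short steps, each a Python script; the robot and the scene stay as the last script left them, time stands still between calls to the robot, and variables do not carry over. Pictures are saved under pics/ and viewed, and the job is handed in when it is done.

```bash
ls; mkdir -p pics; python3 - <<'E'
from plant import robot
import cv2, numpy as np
print(robot.read_time_s(), robot.tcp_to_grasp)
for c in ("side","top"):
    d=robot.capture(c); cv2.imwrite(f"pics/{c}0.png",d["image"])
    R=cv2.Rodrigues(np.array(d["rvec"],float))[0]; print(c,(-R.T@np.array(d["tvec"]).ravel()).round(), R[2].round(2), d["fx"])
    for q in ("knob_grip","pull_grip","pointer_tip","index_tip","cradle","bin","pin_stock"):
        print(q,[(np.round(r["point"],1),round(r["confidence"],2)) for r in robot.tip_of(q,c)][:3])
E
```

```text
pics
0.0 18.700000000000003
side [ 364. -796.  580.] [ 0.2   0.84 -0.5 ] 389.6912457009549
knob_grip [(array([278.7, 201.4]), 0.79)]
pull_grip [(array([276.6, 185.2]), 0.78)]
pointer_tip [(array([292.2, 202.9]), 0.57)]
index_tip [(array([289.6, 189.5]), 0.64)]
cradle [(array([280.1, 220.9]), 0.56)]
bin [(array([262.9, 171.3]), 0.91)]
pin_stock [(array([269.4, 298.2]), 0.82)]
top [446.  51. 903.] [ 0.16 -0.01 -0.99] 365.0869226370708
knob_grip [(array([291.5, 188.8]), 0.81)]
pull_grip [(array([239.4, 184.7]), 0.48)]
pointer_tip [(array([239.4, 166.6]), 0.53)]
index_tip [(array([214.4, 160.3]), 0.67)]
cradle [(array([254.7, 187.6]), 0.87)]
bin [(array([138.6, 176.9]), 0.65), (array([365.1, 223.6]), 0.41)]
pin_stock [(array([366.7, 225. ]), 0.52)]
```

View pics/top0.png

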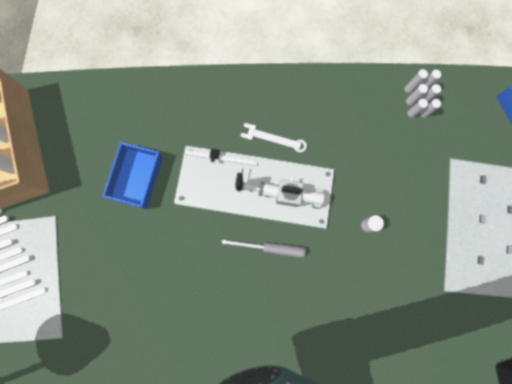

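View pics/side0.png

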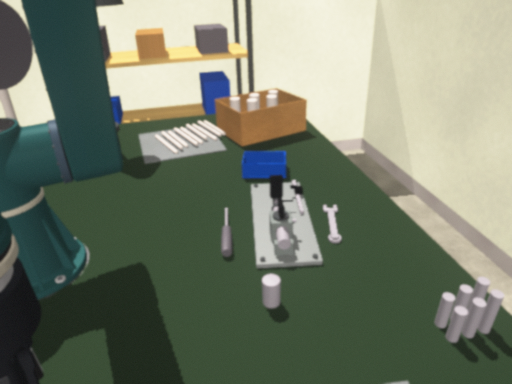

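The top view shows the plate centred near (255,187) with the pull direction to the left. The knob is at (291,189), the grip at (239,182) and the index block at (215,155). Next I'll fit the cradle pose.

```bash
cat > h.py <<'E'
from plant import robot
import cv2, numpy as np
from scipy.optimize import least_squares
def cam(d):
    K=np.array([[d["fx"],0,d["cx"]],[0,d["fy"],d["cy"]],[0,0,1.]]);return K,np.array(d["distortion"],float),np.array(d["rvec"],float),np.array(d["tvec"],float)
def proj(d,P):
    K,D,r,t=cam(d); return cv2.projectPoints(np.array(P,float).reshape(-1,1,3),r,t,K,D)[0].reshape(-1,2)
def toplane(d,px,z):
    K,D,r,t=cam(d); R=cv2.Rodrigues(r)[0]
    u=cv2.undistortPoints(np.array(px,float).reshape(-1,1,2),K,D).reshape(-1,2)
    ray=np.c_[u,np.ones(len(u))]@R; c=-R.T@t.ravel()
    return c+ray*((z-c[2])/ray[:,2])[:,None]
def c2w(p,P):
    P=np.atleast_2d(np.array(P,float)); c,s=np.cos(p[2]),np.sin(p[2])
    return np.c_[p[0]+c*P[:,0]-s*P[:,1],p[1]+s*P[:,0]+c*P[:,1],P[:,2]]
E
python3 - <<'E'
from h import *
d=robot.capture("top"); s=robot.capture("side")
g=d["image"]
for n,im,(x0,x1,y0,y1) in (("top",g,(165,345,130,240)),("side",s["image"],(230,350,165,285))):
    c=im[y0:y1,x0:x1]; k=4 if n=="top" else 5
    cv2.imwrite(f"pics/{n}crop.png",cv2.resize(c,None,fx=k,fy=k,interpolation=cv2.INTER_CUBIC))
m=robot.trace("cradle","top"); print([(x["confidence"],np.round(x["rect"],1)) for x in m])
px=np.argwhere(m[0]["pixels"])[:,::-1].astype(float)
W=toplane(d,px,12)[:,:2].astype(np.float32)
r=cv2.minAreaRect(W); print(r)
ms=robot.trace("cradle","side"); 
px=np.argwhere(ms[0]["pixels"])[:,::-1].astype(float)
print(cv2.minAreaRect(toplane(s,px,12)[:,:2].astype(np.float32)))
E
```

```text
[(0.88, array([254.1, 185.8, 154.3,  80.9])), (0.62, array([245. , 181.4,  23.7,  20.7]))]
((609.4490966796875, 36.69160461425781), (378.1728515625, 152.1668243408203), 79.0940933227539)
((612.2100219726562, 61.78395080566406), (448.5284423828125, 153.72142028808594), 78.64501953125)
```

View pics/topcrop.png

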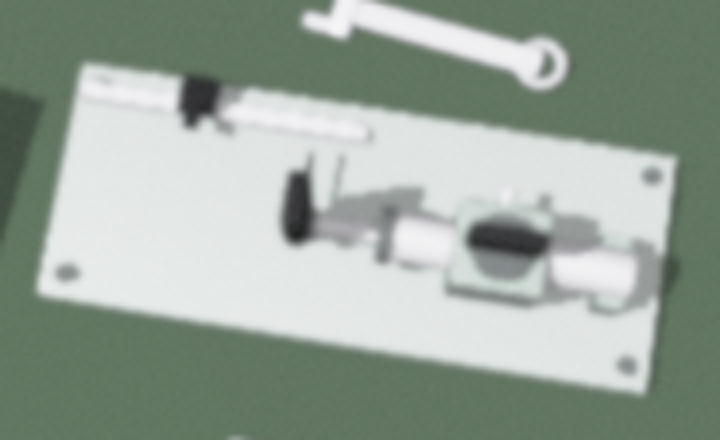

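View pics/sidecrop.png

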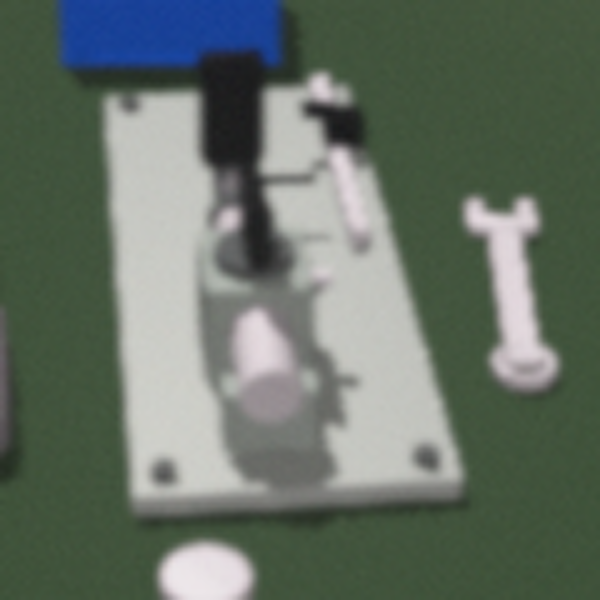

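```bash
cat > fit.py <<'E'
from h import *
d=robot.capture("top"); s=robot.capture("side")
u=lambda X,k,o:(np.array(X,float)+.5)/k-.5+np.array(o)
ct=u([(82,64),(677,156),(646,394),(38,294)],4,(165,130)); Ct=[(190,-85,12),(-190,-85,12),(-190,65,12),(190,65,12)]
cs=u([(105,95),(350,92),(135,500),(462,483)],5,(230,165)); Cs=[(190,65,12),(190,-85,12),(-190,65,12),(-190,-85,12)]
kp=[(-85,0,98),(35,0,92),(35,-45,39)]
def pts(cn):
    return np.array([robot.tip_of(q,cn)[0]["point"] for q in ("knob_grip","pull_grip","pointer_tip","index_tip")])
pt,ps=pts("top"),pts("side")
def res(p):
    o=[]
    K=kp+[(35+p[3]*1000,-47,39)]
    for dd,cc,CC,kk,sh in ((d,ct,Ct,pt,p[4:6]),(s,cs,Cs,ps,p[6:8])):
        o+=[(proj(dd,c2w(p,CC))+sh-cc).ravel(),(proj(dd,c2w(p,K))+sh-kk).ravel()*.5]
    return np.concatenate(o+[p[4:]*1.0])
f=least_squares(res,[609,37,np.deg2rad(99),.07,0,0,0,0],loss="soft_l1",x_scale=[1,1,.01,.01,1,1,1,1])
p=f.x; print(p.round(4),np.rad2deg(p[2])); print(res(p).reshape(-1)[:-4].reshape(-1,2).round(1).tolist())
np.save("p.npy",p)
for n,dd,sh,(x0,x1,y0,y1),k in (("top",d,p[4:6],(165,345,130,240),4),("side",s,p[6:8],(230,350,165,285),5)):
    c=cv2.resize(dd["image"][y0:y1,x0:x1],None,fx=k,fy=k,interpolation=cv2.INTER_CUBIC)
    for P,col in ((Ct,(0,0,255)),(kp,(0,200,0)),([(35+p[3]*1000,-47,39)],(255,0,255))):
        for q in proj(dd,c2w(p,P))+sh: cv2.drawMarker(c,tuple(int(v) for v in ((q-[x0,y0]+.5)*k-.5).round()),col,0,9,1)
    cv2.imwrite(f"pics/{n}fit.png",c)
E
python3 fit.py
```

```text
[ 5.986147e+02  3.967280e+01  1.386400e+00  6.930000e-02  3.356000e-01
  2.860000e-02  8.650000e-02 -4.612000e-01] 79.43244324546258
[[0.3, -0.2], [-0.1, 0.5], [0.0, -0.0], [-0.4, 0.1], [-0.2, -0.5], [-0.9, -0.5], [0.2, 0.6], [0.3, -0.4], [-0.0, 0.6], [-0.5, -1.1], [-0.5, 0.3], [0.6, -0.1], [1.2, 1.8], [0.0, 2.3], [-0.6, -0.2], [0.3, -0.7]]
```

View pics/topfit.png

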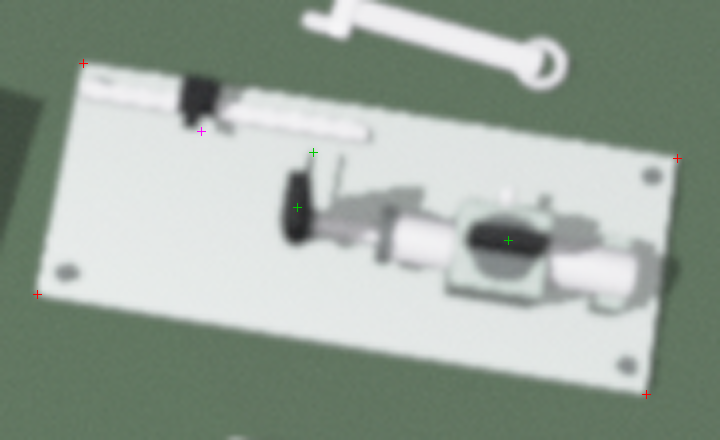

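View pics/sidefit.png

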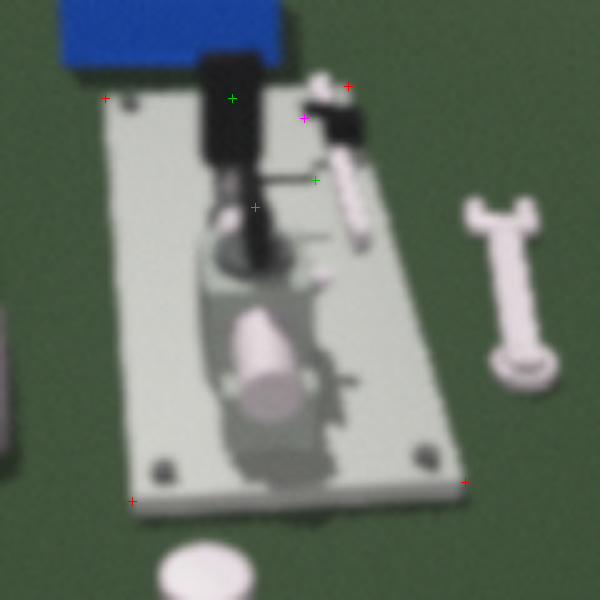

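```bash
python3 - <<'E'
from h import *
p=np.load("p.npy")
out=[]
for n,sh,(x0,x1,y0,y1) in (("top",p[4:6],(202,252,145,185)),("side",p[6:8],(275,325,170,210))):
    k=8
    ims=[robot.capture(n) for _ in range(6)]; d=ims[0]
    im=np.mean([i["image"].astype(float) for i in ims],0).astype(np.uint8)
    c=cv2.resize(im[y0:y1,x0:x1],None,fx=k,fy=k,interpolation=cv2.INTER_CUBIC)
    raw=c.copy()
    for ix,col in ((70,(0,0,255)),(75,(0,200,0)),(80,(255,0,0))):
        a=35+ix
        for P in ([(a-5,-56,39),(a-5,-47,39),(a+5,-47,39),(a+5,-56,39)],):
            q=((proj(d,c2w(p,P))+sh-[x0,y0]+.5)*k-.5).round().astype(np.int32)
            cv2.polylines(c,[q.reshape(-1,1,2)],False,col,1)
    P=[(35,-30,39),(35,-45,39)]
    q=((proj(d,c2w(p,P))+sh-[x0,y0]+.5)*k-.5).round().astype(np.int32); cv2.polylines(c,[q.reshape(-1,1,2)],False,(0,255,255),1)
    out.append(np.hstack([raw,c]))
cv2.imwrite("pics/idx.png",np.vstack(out)); print(robot.read_time_s())
E
```

```text
2.1
```

View pics/idx.png

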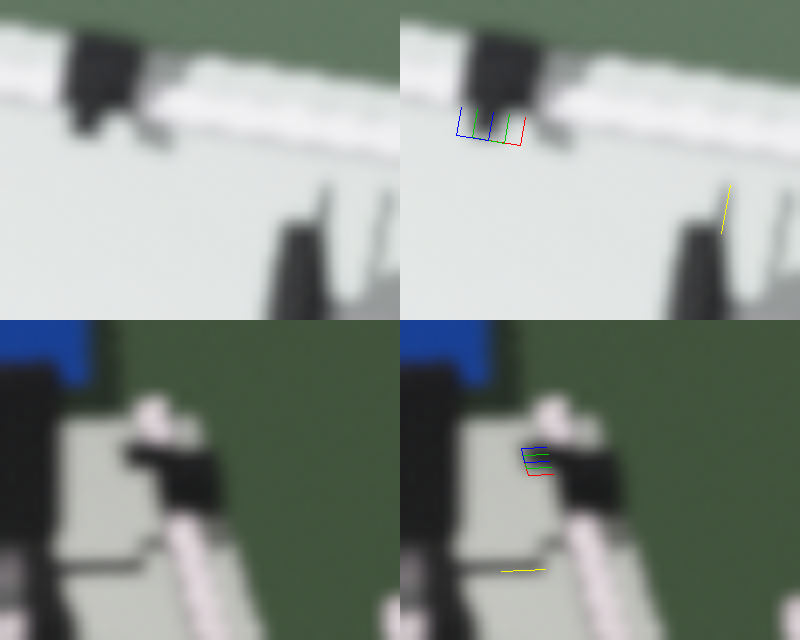

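The fit agrees with the plate corners, knob and grip. Measured relative to the pointer, the index tooth is at about 75 mm from the top view and 77 mm from the side view. Next I'll check joint ranges and approach the knob.

```bash
cat >> h.py <<'E'
def rep():
    print("t",round(robot.read_time_s(),2),"tcp",np.round(robot.read_tcp_pos(),1),"rot",np.round(robot.read_ee_rot(),1),"F",np.round(robot.read_wrist_force(),1),"M",np.round(robot.read_torque(),2),"w",round(robot.read_gripper_width(),1))
E
python3 - <<'E'
from h import *
p=np.load("p.npy"); Y=np.rad2deg(p[2]); g=robot.tcp_to_grasp
kn=c2w(p,(-85,0,98-g))[0]; pg=c2w(p,(35,0,92-g))[0]
print(kn,pg); rep()
for o in (0,180):
  for P,yw in ((kn,Y),(kn,Y-64),(pg,Y-90),(c2w(p,(113,0,92-g))[0],Y-90)):
    j=robot.ik(list(P),[180,0,(yw-o+180)%360-180]); print(o,None if j is None else np.round(j,1))
E
```

```text
[583.02617777 -43.88554904  79.3       ] [605.03354686  74.07917325  73.3       ]
t 2.1 tcp [ 208.4 -562.6  203. ] rot [-180.    -0.    20.3] F [-0.6 -1.1  0.2] M [-0.02 -0.02  0.03] w 85.5
0 [-11.1  27.1  95.9  -0.   57.   -0.5]
0 [-11.1  27.1  95.9  -0.   57.   63.5]
0 [  0.5  29.2  92.9  -0.   57.9 101.1]
0 [  7.5  31.1  89.2  -0.   59.7 108. ]
180 None
180 [ -11.1   27.1   95.9    0.    57.  -116.5]
180 [  0.5  29.2  92.9   0.   57.9 -78.9]
180 [  7.5  31.1  89.2   0.   59.7 -72. ]
```

```bash
python3 - <<'E'
from h import *
p=np.load("p.npy"); Y=np.rad2deg(p[2]); g=robot.tcp_to_grasp
kn=c2w(p,(-85,0,98-g))[0]
robot.reach(list(kn+[0,0,90]),[180,0,Y-12]); rep()
robot.move_straight(list(kn+[0,0,90]),[180,0,Y]); rep()
hit=robot.move_straight(list(kn),speed=80,force_limit=8); print(hit); rep()
E
```

```text
t 4.38 tcp [583.1 -44.9 169.4] rot [180.    0.   67.4] F [0.4 0.5 0.5] M [-0.03 -0.02 -0.  ] w 85.3
t 4.74 tcp [583.  -44.6 169.3] rot [180.    0.   79.2] F [-0.3  0.5 -0.2] M [ 0.05 -0.    0.02] w 85.3
False
t 6.02 tcp [583.5 -43.9  79.9] rot [179.9   0.   79.4] F [-0.5 -0.1 -0.3] M [-0.01  0.   -0.  ] w 85.5
```

```bash
python3 - <<'E'
from h import *
robot.grip(5,40); rep()
p=np.load("p.npy"); 
d=robot.capture("side"); cv2.imwrite("pics/s1.png",cv2.resize(d["image"][120:300,180:380],None,fx=3,fy=3))
d=robot.capture("top"); cv2.imwrite("pics/t1.png",cv2.resize(d["image"][120:250,160:350],None,fx=4,fy=4))
E
```

```text
t 6.75 tcp [583.6 -44.   79.9] rot [179.9   0.   79.4] F [-1.5 -0.5  5.9] M [0.03 0.15 0.  ] w 5.5
```

View pics/s1.png

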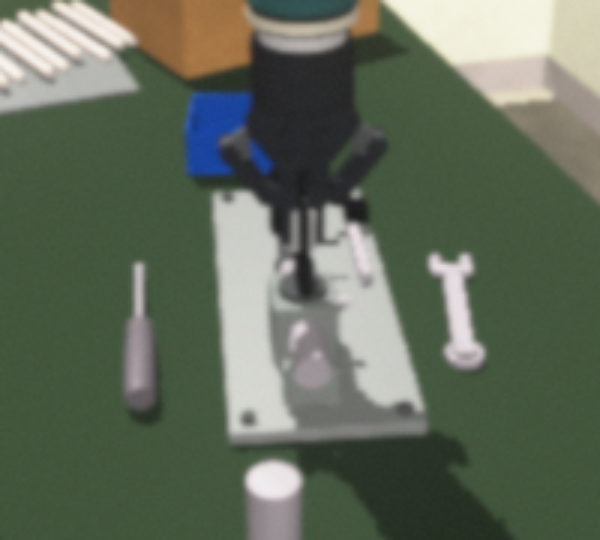

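View pics/t1.png

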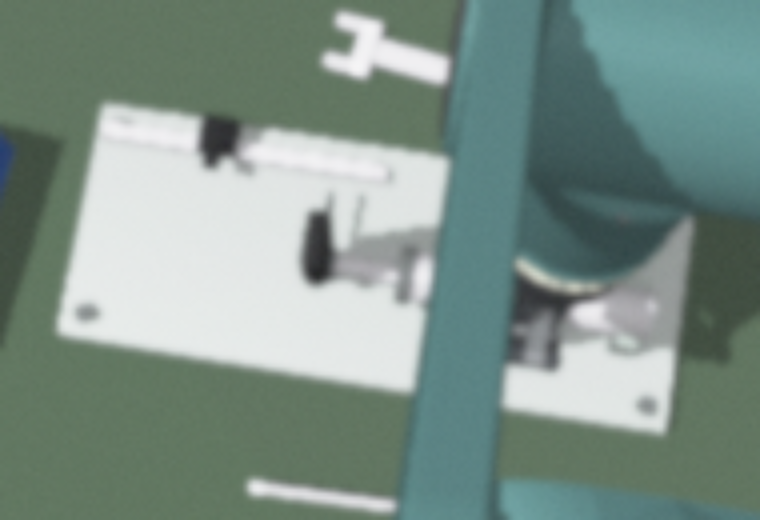

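The side view shows the bar at about (303,270), with the pads on either side at about (293,225) and (313,225). The width reading of 5.5 mm is below the 11 mm bar, so I'll check by commanding fully shut.

```bash
python3 - <<'E'
from h import *
robot.grip(0,60); rep()
d=robot.capture("side"); cv2.imwrite("pics/s2.png",cv2.resize(d["image"][170:230,250:320],None,fx=8,fy=8,interpolation=cv2.INTER_CUBIC))
E
```

```text
t 7.08 tcp [583.4 -44.   79.8] rot [179.9   0.   79.4] F [-0.9 -1.1  6. ] M [0.02 0.06 0.03] w -0.0
```

View pics/s2.png

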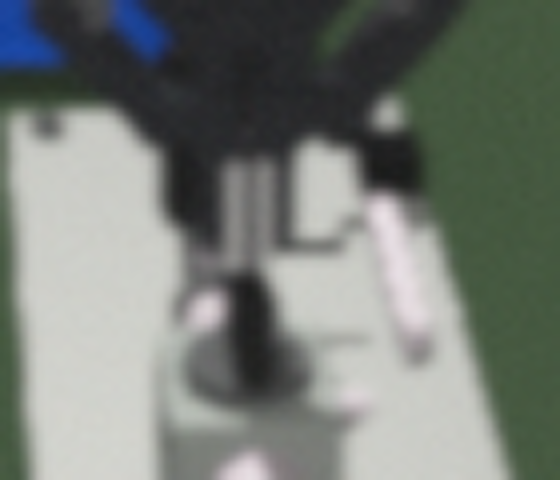

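```bash
python3 - <<'E'
from h import *
p=np.load("p.npy"); d=robot.capture("side")
x0,x1,y0,y1,k=240,320,160,230,8
c=cv2.resize(d["image"][y0:y1,x0:x1],None,fx=k,fy=k,interpolation=cv2.INTER_CUBIC)
T=np.array(robot.read_tcp_pos())
def line(P,col):
    q=((proj(d,P)+p[6:8]-[x0,y0]+.5)*k-.5).round().astype(np.int32); cv2.polylines(c,[q.reshape(-1,1,2)],False,col,1)
line([T,T+[0,0,40]],(0,0,255))
for x in (-108,-62): line(c2w(p,[(x,-5.5,74),(x,-5.5,108),(x,5.5,108),(x,5.5,74)]),(0,255,0))
line(c2w(p,[(28,-17,51),(28,-17,117),(28,17,117),(28,17,51)]),(255,0,255))
cv2.imwrite("pics/s3.png",c)
z=d["range_z"]; 
for q in proj(d,[T+[0,0,20]])+p[6:8]: print(q, z[int(q[1])-2:int(q[1])+10,int(q[0])].round())
R=cv2.Rodrigues(d["rvec"])[0]; print(R@T+np.array(d["tvec"]).ravel(), R@kn if 0 else (R@c2w(p,(-108,0,100))[0]+np.array(d["tvec"]).ravel()))
E
```

```text
[280.70153039 205.43351698] [904. 903. 901. 895. 896. 896. 897. 899. 901. 899. 902. 906.]
[ 42.13209049  39.4779372  927.54636035] [ 42.60216718  33.48851842 897.50515079]
```

View pics/s3.png

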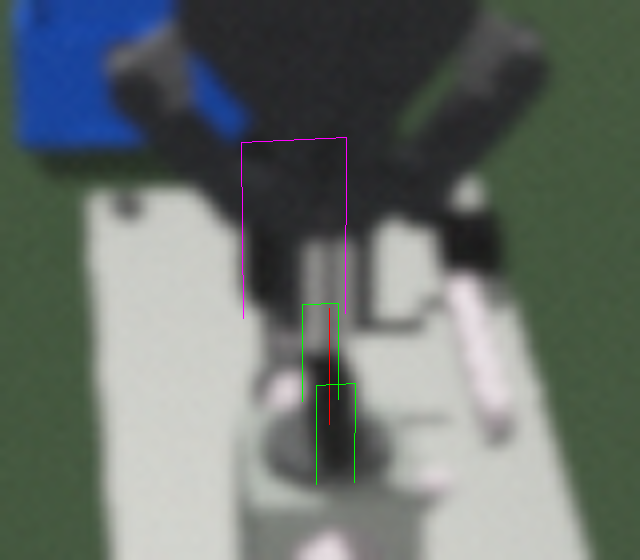

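```bash
python3 - <<'E'
from h import *
p=np.load("p.npy")
zs=[robot.capture("side") for _ in range(3)]; d=zs[0]
z=np.median([q["range_z"] for q in zs],0)
K,D,r,t=cam(d); R=cv2.Rodrigues(r)[0]
c,s=np.cos(p[2]),np.sin(p[2])
for row in range(186,222,2):
  o=[]
  for col in (278,280,282,284):
    u=cv2.undistortPoints(np.array([[[col-p[6],row-p[7]]]],float),K,D).ravel()
    W=R.T@(np.array([u[0],u[1],1])*z[row,col]-t.ravel()); dx,dy=W[0]-p[0],W[1]-p[1]
    o.append((round(c*dx+s*dy),round(-s*dx+c*dy),round(W[2])))
  print(row,o)
E
```

```text
186 [(-98, 7, 159), (-75, 0, 147), (-96, -2, 158), (-95, -7, 157)]
188 [(-99, 7, 155), (-85, 1, 147), (-97, -2, 153), (-100, -6, 155)]
190 [(-93, 7, 146), (-94, 2, 147), (-94, -3, 146), (-92, -7, 145)]
192 [(-96, 7, 142), (-95, 2, 142), (-94, -2, 141), (-92, -7, 140)]
194 [(-95, 7, 137), (-95, 2, 137), (-96, -2, 137), (-90, -8, 133)]
196 [(-95, 7, 132), (-96, 2, 132), (-94, -3, 131), (-91, -7, 129)]
198 [(-97, 7, 128), (-94, 2, 126), (-95, -2, 126), (-91, -7, 123)]
200 [(-96, 7, 122), (-95, 2, 121), (-96, -2, 121), (-91, -8, 118)]
202 [(-94, 7, 115), (-94, 2, 115), (-95, -2, 115), (74, -26, 12)]
204 [(-89, 6, 107), (-94, 2, 109), (-94, -3, 109), (63, -24, 13)]
206 [(-92, 7, 103), (-103, 3, 110), (-102, -2, 108), (48, -23, 15)]
208 [(-92, 7, 98), (-107, 3, 106), (-106, -1, 106), (-16, -16, 49)]
210 [(-93, 7, 92), (-106, 3, 100), (-106, -1, 100), (-19, -16, 44)]
212 [(-93, 7, 87), (-108, 3, 96), (-107, -1, 95), (-76, -9, 75)]
214 [(-91, 7, 80), (-106, 3, 89), (-107, -1, 90), (-86, -8, 76)]
216 [(-92, 7, 75), (-106, 3, 84), (-107, -1, 84), (-95, -7, 76)]
218 [(-101, 7, 75), (-107, 3, 79), (-106, -1, 78), (-100, -7, 74)]
220 [(-103, 8, 71), (-102, 3, 70), (-103, -2, 70), (-103, -7, 70)]
```

```bash
python3 - <<'E'
from h import *
robot.grip(40,40); rep()
for w in (40,20):
    robot.grip(w,40); rep()
    d=robot.capture("side"); cv2.imwrite(f"pics/s4_{w}.png",cv2.resize(d["image"][160:230,240:320],None,fx=7,fy=7,interpolation=cv2.INTER_CUBIC))
E
python3 -c "
import cv2,numpy as np
a=[cv2.imread('pics/s4_%d.png'%w)[:,80:480] for w in (40,20)]
cv2.imwrite('pics/s4.png',np.hstack(a))"
```

```text
t 7.79 tcp [582.7 -43.8  78.9] rot [-180.    -0.    79.4] F [ 0.3  0.9 -0.3] M [-0.   -0.01 -0.03] w 39.7
t 8.01 tcp [582.9 -43.9  79.2] rot [-180.     0.    79.4] F [ 0.1 -0.7  0.2] M [-0.04 -0.01  0.01] w 39.8
t 8.39 tcp [583.  -43.9  79.3] rot [180.   -0.   79.4] F [ 1.  -0.3  0. ] M [ 0.05  0.03 -0.04] w 20.0
```

View pics/s4.png

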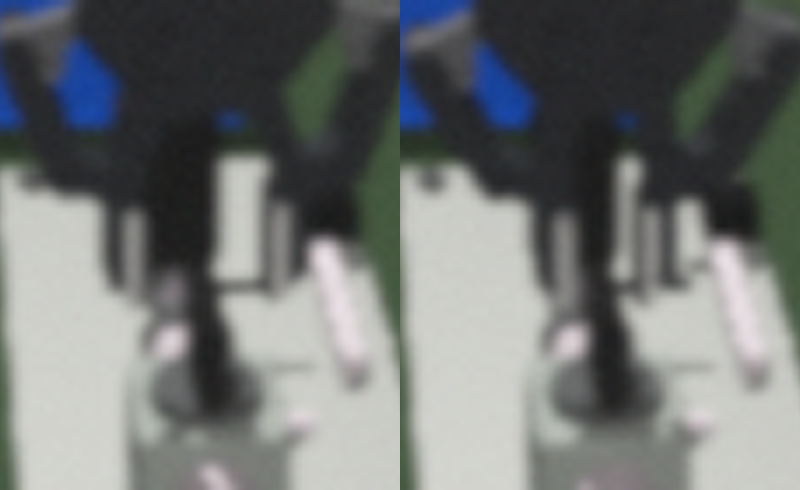

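The pads end at crop row 305, which is about pixel row 204. That puts the tips near z 107 although the TCP reads 79, and it explains the shut fingers pressing on the bar top with 6 N. I'll check this with depth before acting.

```bash
cat > tipz.py <<'E'
from h import *
p=np.load("p.npy")
zs=[robot.capture("side") for _ in range(3)]; d=zs[0]
z=np.median([q["range_z"] for q in zs],0)
K,D,r,t=cam(d); R=cv2.Rodrigues(r)[0]
c,s=np.cos(p[2]),np.sin(p[2])
v,u=np.mgrid[185:222,255:315]
n=cv2.undistortPoints(np.stack([u,v],-1).reshape(-1,1,2).astype(float)-p[6:8],K,D).reshape(-1,2)
zz=z[v,u].ravel(); W=(np.c_[n,np.ones(len(n))]*zz[:,None]-t.ravel())@R
dx,dy=W[:,0]-p[0],W[:,1]-p[1]; C=np.c_[c*dx+s*dy,-s*dx+c*dy,W[:,2]]
for lo,hi in ((8,30),(-30,-8)):
    m=(C[:,1]>lo)&(C[:,1]<hi)&(abs(C[:,0]+90)<14)&(C[:,2]>78)
    A=C[m]; print(len(A), "zmin..",np.sort(A[:,2])[:6].round(), A[A[:,2]<125].mean(0).round() if len(A) else 0, "y",A[:,1].min().round(),A[:,1].max().round())
E
python3 tipz.py
```

```text
117 zmin.. [110. 113. 113. 114. 115. 116.] [-93.  19. 119.] y 13.0 29.0
129 zmin.. [111. 112. 113. 114. 114. 115.] [-92. -13. 119.] y -29.0 -8.0
```

Depth puts the pad tips at z≈110, against a TCP reading of 79, so the real fingers end about 29 mm higher than the TCP model says. I'll descend further with a force guard.

```bash
python3 - <<'E'
from h import *
p=np.load("p.npy"); Y=np.rad2deg(p[2]); g=robot.tcp_to_grasp
kn=c2w(p,(-85,0,98-g))[0]
robot.grip(36,40)
print(robot.move_straight(list(kn+[0,0,-25]),speed=40,force_limit=5)); rep()
robot.grip(0,40); rep()
E
python3 tipz.py; python3 - <<'E'
from h import *
d=robot.capture("side"); cv2.imwrite(f"pics/s5.png",cv2.resize(d["image"][160:230,240:320],None,fx=7,fy=7,interpolation=cv2.INTER_CUBIC))
E
```

```text
False
t 9.67 tcp [583.1 -43.9  54.3] rot [180.    0.   79.4] F [-0.4 -0.4 -0.2] M [0.01 0.03 0.04] w 36.3
t 10.01 tcp [583.7 -44.   54.8] rot [179.9  -0.   79.4] F [ 0.9 -1.2  2.4] M [-0.03 -0.05  0.02] w 10.2
187 zmin.. [87. 89. 91. 91. 92. 92.] [-92.  14. 107.] y 9.0 30.0
156 zmin.. [87. 90. 93. 93. 93. 95.] [-92. -13. 107.] y -30.0 -8.0
```

View pics/s5.png

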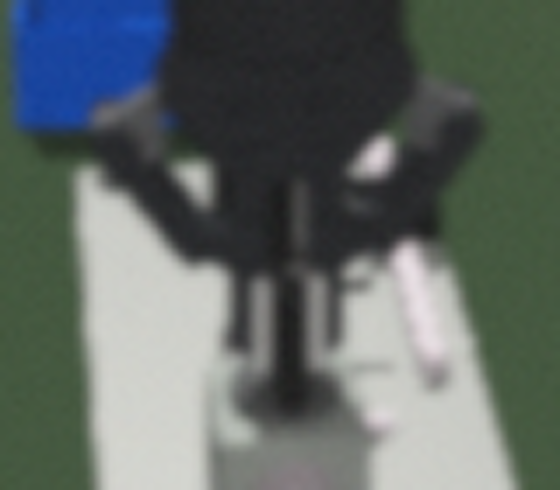

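The bar is now between the pads, at about (290,330) in the crop, with a width of 10.2 mm. Now I'll turn it clockwise.

```bash
python3 - <<'E'
from h import *
p=np.load("p.npy"); Y=np.rad2deg(p[2]); g=robot.tcp_to_grasp
kn=c2w(p,(-85,0,98-g))[0]+[0,0,-25]
for a in (15,30,40,50,58,65):
    robot.move_straight(list(kn),[180,0,Y-a]); print(a,end=" "); rep()
E
python3 - <<'E'
from h import *
d=robot.capture("side"); cv2.imwrite(f"pics/s6.png",cv2.resize(d["image"][160:230,240:320],None,fx=7,fy=7,interpolation=cv2.INTER_CUBIC))
E
```

```text
15 t 10.62 tcp [583.6 -44.   54.7] rot [179.9  -0.   64.6] F [ 0.5 -0.1  5.9] M [ 0.06 -0.11  0.12] w 10.1
30 t 11.03 tcp [583.5 -43.9  54.7] rot [180.   -0.   49.6] F [0.5 0.3 6.3] M [ 0.1  -0.01  0.03] w 10.1
40 t 11.35 tcp [583.4 -43.8  54.7] rot [180.   -0.   39.6] F [0.2 0.6 8.4] M [ 0.06  0.04 -0.08] w 10.3
50 t 11.68 tcp [583.4 -43.8  54.7] rot [180.   -0.   29.6] F [-0.3  0.6  7.1] M [ 0.09  0.06 -0.11] w 10.5
58 t 11.97 tcp [583.4 -43.8  54.7] rot [180.   -0.   21.6] F [1.1 0.4 4.8] M [ 0.09 -0.03 -0.08] w 10.3
65 t 12.24 tcp [583.4 -43.8  54.7] rot [ 1.80e+02 -1.00e-01  1.46e+01] F [0.8 1.1 5.3] M [ 0.16 -0.08 -0.03] w 10.0
```

View pics/s6.png

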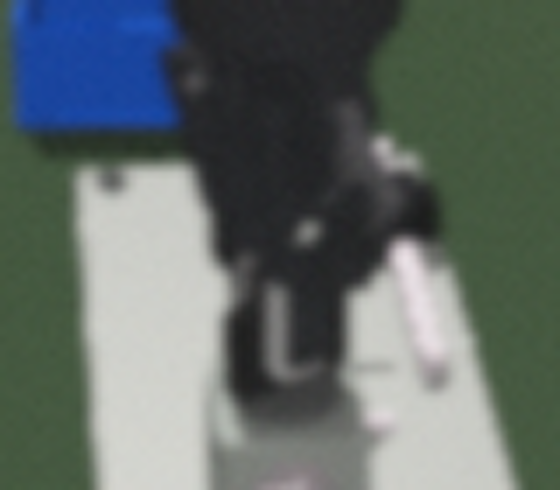

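The moment changed sign at 40°, past the crest, so the knob has clicked over. Next I'll release, lift, check the knob, and go above the pull grip.

```bash
python3 - <<'E'
from h import *
p=np.load("p.npy"); Y=np.rad2deg(p[2]); g=robot.tcp_to_grasp
kn=c2w(p,(-85,0,98-g))[0]; pg=c2w(p,(35,0,92-g))[0]
robot.grip(50,40); rep()
robot.move_straight(list(kn+[0,0,50]),speed=150); rep()
robot.move_straight(list(pg+[0,0,50]),[180,0,Y-90],speed=200); rep()
for n,(x0,x1,y0,y1),k in (("top",(165,345,130,240),4),("side",(230,350,165,285),5)):
    d=robot.capture(n); cv2.imwrite(f"pics/{n}7.png",cv2.resize(d["image"][y0:y1,x0:x1],None,fx=k,fy=k,interpolation=cv2.INTER_CUBIC))
E
```

```text
t 12.75 tcp [582.7 -43.8  54. ] rot [-180.     0.    14.5] F [ 1.6 -0.4 -0.8] M [ 0.01 -0.02 -0.02] w 49.9
t 13.4 tcp [582.6 -43.8 128.9] rot [-180.     0.    14.4] F [-0.6  0.6 -1. ] M [0.01 0.01 0.02] w 49.9
t 14.15 tcp [604.2  73.7 122.2] rot [ 1.799e+02  1.000e-01 -1.050e+01] F [ 0.1 -0.8 -0.4] M [0.02 0.01 0.01] w 50.1
```

View pics/top7.png

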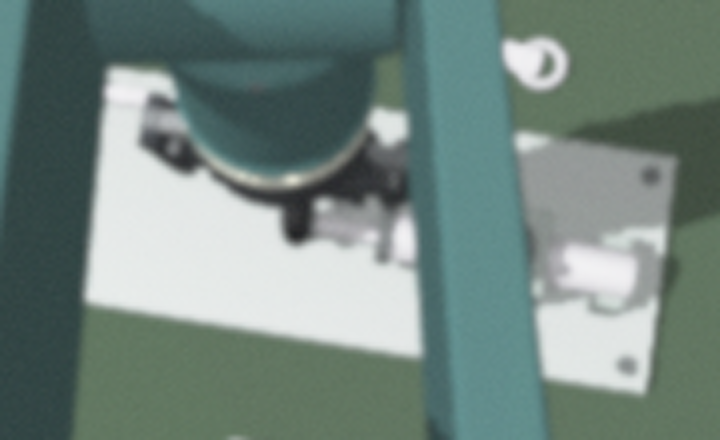

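View pics/side7.png

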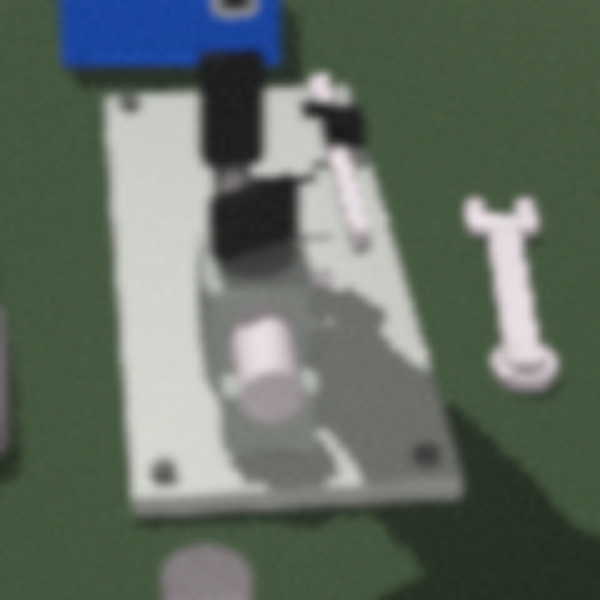

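In the side view the knob bar now lies across the housing at (255,215), so it is unlocked and has stayed there. Next I'll descend on the grip plate.

```bash
python3 - <<'E'
from h import *
p=np.load("p.npy"); Y=np.rad2deg(p[2]); g=robot.tcp_to_grasp
pg=c2w(p,(35,0,92-g))[0]
print(robot.move_straight(list(pg+[0,0,-27]),speed=80,force_limit=5)); rep()
robot.grip(0,80); rep()
d=robot.capture("side"); cv2.imwrite(f"pics/s8.png",cv2.resize(d["image"][150:230,230:330],None,fx=7,fy=7,interpolation=cv2.INTER_CUBIC))
E
```

```text
False
t 15.36 tcp [605.6  74.1  46.8] rot [-1.80e+02 -1.00e-01 -1.06e+01] F [ 0.6 -0.4  0.1] M [ 0.01  0.   -0.06] w 49.8
t 15.78 tcp [605.4  74.3  46.9] rot [-180.    -0.   -10.6] F [-0.4  0.8  4.8] M [0.11 0.12 0.02] w 13.3
```

View pics/s8.png

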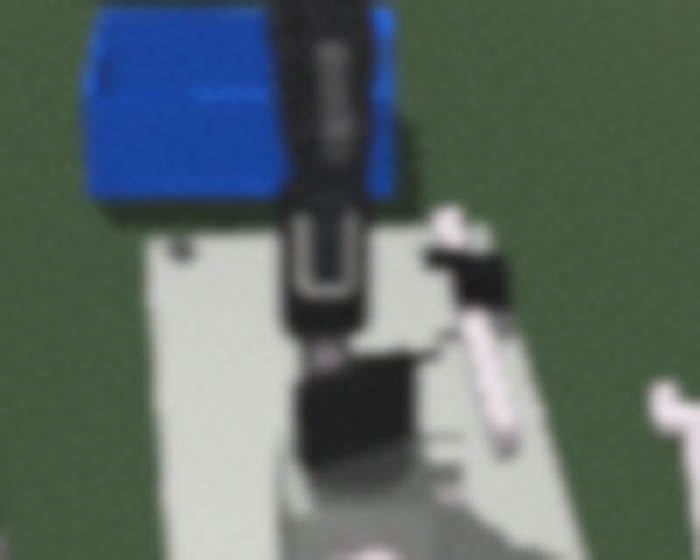

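The plate is gripped with a width of 13.3 mm. I'll pull along the axis to 70 mm, then look.

```bash
python3 - <<'E'
from h import *
p=np.load("p.npy"); g=robot.tcp_to_grasp
pg=c2w(p,(35,0,92-g))[0]+[0,0,-27]; u=np.array([np.cos(p[2]),np.sin(p[2]),0])
np.save("start.npy",robot.read_tcp_pos())
for a in (10,70):
    robot.move_straight(list(pg+u*a),speed=45); print(a,end=" "); rep()
    f=np.array(robot.read_wrist_force()); print("along",f@u, "rod",(np.array(robot.read_tcp_pos())-np.load("start.npy"))@u)
x0,x1,y0,y1=265,325,165,215;out=[]
for n,(x0,x1,y0,y1) in (("side",(265,325,165,215)),("top",(185,255,135,195))):
    ims=[robot.capture(n) for _ in range(4)]
    im=np.mean([i["image"].astype(float) for i in ims],0).astype(np.uint8)
    cv2.imwrite(f"pics/{n}9.png",cv2.resize(im[y0:y1,x0:x1],None,fx=10,fy=10,interpolation=cv2.INTER_CUBIC))
E
```

```text
10 t 16.2 tcp [607.1  83.2  46.9] rot [179.9  -0.  -10.5] F [-1.  -2.6  6.6] M [-0.39  0.2  -0.03] w 13.1
along -2.7705887274918917 rod 9.082511976088728
70 t 17.68 tcp [617.7 140.6  46.9] rot [179.8  -0.  -10.5] F [-2.  -7.2  8.2] M [-1.11  0.28 -0.04] w 13.5
along -7.426856042223836 rod 67.39686869952793
```

View pics/side9.png

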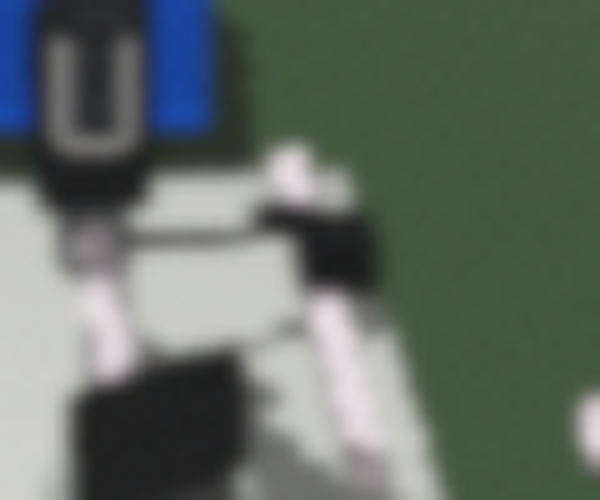

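View pics/top9.png

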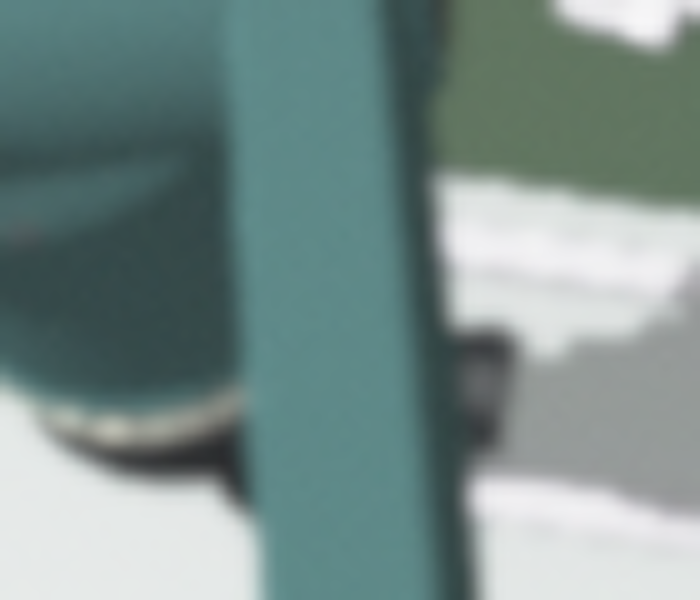

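```bash
python3 - <<'E'
from h import *
p=np.load("p.npy")
from scipy.ndimage import map_coordinates
d=robot.capture("top"); g=cv2.imread("pics/top0.png").astype(float).mean(2)
def prof(y,z,xs):
    q=proj(d,c2w(p,[(x,y,z) for x in xs]))+p[4:6]
    return map_coordinates(g,[q[:,1],q[:,0]],order=3)
xs=np.arange(85,135,.5)
for y in (-54,-52,-51,-50,-49,-48,-47,-46,-45):
    f=prof(y,39,xs); b=np.percentile(f,80); w=np.clip(b-f-0.25*(b-f.min()),0,None)
    i=f.argmin(); w=w*(abs(xs-xs[i])<12); h=xs[w>0]
    # half-depth edges
    print("tooth",y,"min",f.min().round(),"bg",b.round(),"cent",round((w*xs).sum()/w.sum()-35,2),"ext",h.min()-35,h.max()-35)
xs=np.arange(27,46,.5)
for y in (-46,-44,-43,-42,-41,-40,-39,-38):
    f=prof(y,39,xs); print("ptr",y,f[::2].round().astype(int))
E
```

```text
tooth -54 min 64.0 bg 217.0 cent 76.41 ext 69.0 83.5
tooth -52 min 74.0 bg 223.0 cent 76.49 ext 70.0 83.0
tooth -51 min 88.0 bg 225.0 cent 76.52 ext 70.5 82.5
tooth -50 min 108.0 bg 226.0 cent 76.52 ext 70.5 82.5
tooth -49 min 131.0 bg 227.0 cent 76.52 ext 70.5 82.5
tooth -48 min 154.0 bg 227.0 cent 76.48 ext 70.0 82.5
tooth -47 min 176.0 bg 227.0 cent 76.4 ext 70.0 82.5
tooth -46 min 196.0 bg 227.0 cent 76.31 ext 70.0 82.5
tooth -45 min 211.0 bg 227.0 cent 76.29 ext 69.5 83.0
ptr -46 [225 225 226 225 224 221 217 213 210 208 209 213 218 222 225 226 226 226
 226]
ptr -44 [226 226 226 225 223 218 210 202 196 193 197 205 215 220 223 224 225 226
 226]
ptr -43 [226 226 226 225 222 216 207 197 190 187 192 202 212 219 222 224 225 226
 226]
ptr -42 [226 226 226 225 221 214 204 193 185 182 187 198 209 216 221 224 226 226
 226]
ptr -41 [226 226 225 224 220 213 202 190 181 178 183 194 206 215 221 224 226 227
 227]
ptr -40 [226 226 225 224 219 211 200 187 177 174 180 192 204 214 221 224 226 227
 227]
ptr -39 [227 226 225 223 218 209 197 184 174 171 178 190 203 213 220 223 225 225
 226]
ptr -38 [227 226 226 223 217 207 195 181 170 168 175 188 201 212 219 222 223 224
 225]
```

```bash
cat > prof.py <<'E'
from h import *
from scipy.ndimage import map_coordinates
p=np.load("p.npy")
def run(images,d,lab,plo,phi):
    g=np.mean([i.astype(float).mean(2) for i in images],0)
    def prof(y,xs):
        q=proj(d,c2w(p,[(x+35,y,39) for x in xs]))+p[6:8]
        return map_coordinates(g,[q[:,1],q[:,0]],order=3)
    o=[]
    for y,lo,hi in [(y,60,95) for y in (-54,-52,-50,-49,-48,-47)]+[(y,plo,phi) for y in (-42,-40,-38,-36,-34,-30)]:
        xs=np.arange(lo,hi,.5); f=prof(y,xs); b=np.percentile(f,80); w=np.clip(b-f-.35*(b-f.min()),0,None); w*=abs(xs-xs[f.argmin()])<14
        o.append((y,round((w*xs).sum()/w.sum(),1),int(f.min()),int(b)))
    print(lab,o)
    q=proj(d,c2w(p,[(a+35,-47,39) for a in (70,75,80)]))+p[6:8]; print(q.round(2).tolist())
E
python3 - <<'E'
from prof import *
d=robot.capture("side")
run([cv2.imread("pics/side0.png")],d,"home",-15,25)
p_=p; g=robot.tcp_to_grasp
pg=c2w(p,(35,0,92-g))[0]+[0,0,-27]; u=np.array([np.cos(p[2]),np.sin(p[2]),0])
st=np.load("start.npy")
im=[robot.capture("side")["image"] for _ in range(4)]; run(im,d,"67.4",52,92)
robot.move_straight(list(pg+u*78),speed=40); robot.dwell(.3); rep(); print("rod",(np.array(robot.read_tcp_pos())-st)@u)
im=[robot.capture("side")["image"] for _ in range(6)]; run(im,d,"now",55,95)
cv2.imwrite("pics/side10.png",cv2.resize(np.mean(im,0).astype(np.uint8)[165:215,265:325],None,fx=10,fy=10,interpolation=cv2.INTER_CUBIC))
E
```

```text
home [(-54, np.float64(78.7), 44, 138), (-52, np.float64(79.1), 53, 150), (-50, np.float64(79.0), 74, 158), (-49, np.float64(78.8), 90, 162), (-48, np.float64(78.6), 108, 167), (-47, np.float64(78.5), 126, 172), (-42, np.float64(3.2), 122, 189), (-40, np.float64(2.6), 116, 191), (-38, np.float64(2.3), 119, 191), (-36, np.float64(2.3), 118, 192), (-34, np.float64(2.5), 118, 192), (-30, np.float64(2.8), 118, 193)]
[[290.33, 188.12], [290.12, 187.28], [289.91, 186.45]]
67.4 [(-54, np.float64(78.7), 47, 145), (-52, np.float64(79.0), 53, 157), (-50, np.float64(78.6), 69, 165), (-49, np.float64(78.1), 81, 169), (-48, np.float64(77.3), 94, 172), (-47, np.float64(76.3), 106, 175), (-42, np.float64(70.6), 130, 194), (-40, np.float64(70.0), 129, 196), (-38, np.float64(69.7), 126, 197), (-36, np.float64(69.7), 124, 198), (-34, np.float64(69.8), 123, 198), (-30, np.float64(70.1), 123, 198)]
[[290.33, 188.12], [290.12, 187.28], [289.91, 186.45]]
t 19.03 tcp [619.1 148.2  46.9] rot [179.8  -0.  -10.5] F [-1.9 -8.3  8.6] M [-1.18  0.33 -0.02] w 13.4
rod 75.13720849012064
now [(-54, np.float64(78.7), 47, 145), (-52, np.float64(79.1), 54, 157), (-50, np.float64(79.0), 68, 166), (-49, np.float64(79.0), 78, 170), (-48, np.float64(78.9), 90, 174), (-47, np.float64(79.0), 102, 177), (-42, np.float64(79.7), 128, 197), (-40, np.float64(79.7), 129, 198), (-38, np.float64(79.6), 131, 199), (-36, np.float64(79.5), 134, 199), (-34, np.float64(79.4), 134, 198), (-30, np.float64(78.8), 127, 197)]
[[290.33, 188.12], [290.12, 187.28], [289.91, 186.45]]
```

View pics/side10.png

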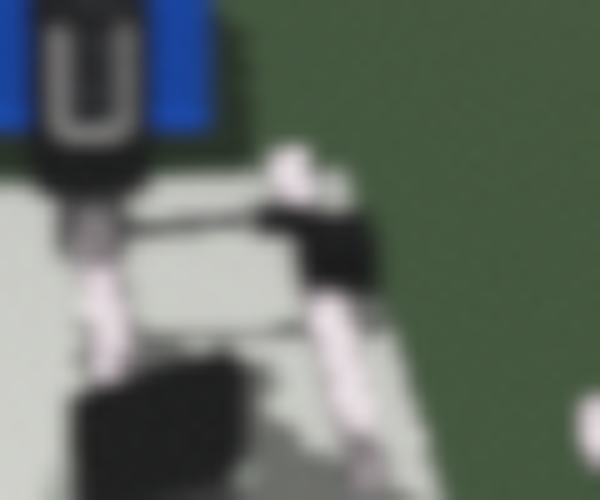

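The pointer now runs straight into the tooth: the line from (130,225) to (255,217) meets the tooth end at about (268,216). The pull of 75.1 mm also matches the top-view relative estimate of 75.45 mm. The side view reads slightly higher, so I'll add 0.4 mm and then confirm it holds steady.

```bash
python3 - <<'E'
from prof import *
g=robot.tcp_to_grasp
pg=c2w(p,(35,0,92-g))[0]+[0,0,-27]; u=np.array([np.cos(p[2]),np.sin(p[2]),0]); st=np.load("start.npy")
robot.move_straight(list(pg+u*78.4),speed=10)
for _ in range(2):
    robot.dwell(.6); rep(); print("rod",(np.array(robot.read_tcp_pos())-st)@u, np.abs(robot.read_qd()).max())
d=robot.capture("side"); im=[robot.capture("side")["image"] for _ in range(6)]; run(im,d,"now",55,95)
cv2.imwrite("pics/side11.png",cv2.resize(np.mean(im,0).astype(np.uint8)[160:260,235:345],None,fx=6,fy=6,interpolation=cv2.INTER_CUBIC))
E
```

```text
t 20.18 tcp [619.2 148.4  46.9] rot [179.8  -0.  -10.5] F [-2.8 -9.6  7.7] M [-1.33  0.34 -0.02] w 13.4
rod 75.39041845884708 0.09688463136190331
t 20.78 tcp [619.2 148.4  46.9] rot [179.8  -0.  -10.5] F [-2.6 -9.1  8.4] M [-1.32  0.34 -0.03] w 13.4
rod 75.41732733547543 0.09967931113921391
now [(-54, np.float64(78.8), 47, 145), (-52, np.float64(79.1), 53, 157), (-50, np.float64(79.0), 68, 167), (-49, np.float64(78.9), 79, 170), (-48, np.float64(78.9), 90, 173), (-47, np.float64(79.0), 101, 178), (-42, np.float64(79.8), 127, 197), (-40, np.float64(79.9), 127, 198), (-38, np.float64(79.9), 127, 199), (-36, np.float64(79.8), 130, 199), (-34, np.float64(79.7), 133, 199), (-30, np.float64(79.5), 132, 198)]
[[290.33, 188.12], [290.12, 187.28], [289.91, 186.45]]
```

View pics/side11.png

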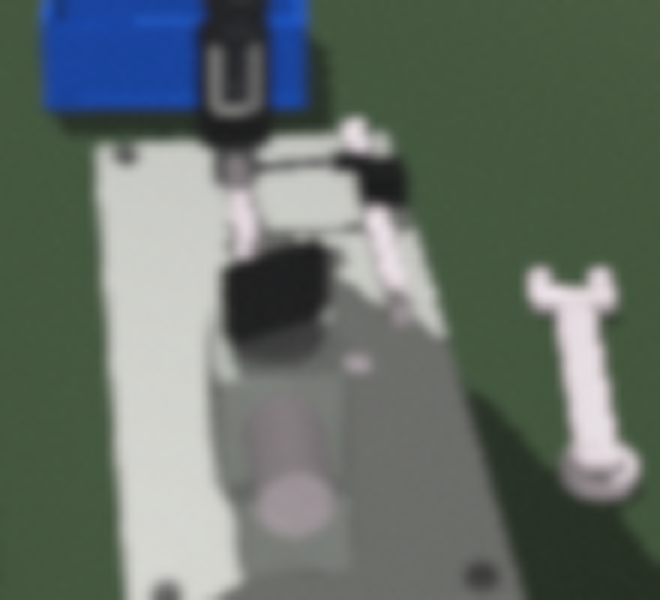

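The pointer line at (255,165)→(340,160) meets the middle of the tooth. The knob is still turned, the hold is steady, and the index block and wrench haven't moved. Handing in.

```bash
python3 -c "
from plant import robot
robot.job_done(); print(robot.read_time_s())"
```

```text
the job is handed in; nothing more can be done
the job is handed in; nothing more can be done
```

I unlocked the strut and pulled the rod out to the index tooth. I handed the job in with the arm still gripping the rod, about 21 s into the 45 s allowed.

- **Knob:** I turned it 65° clockwise. The turning moment changed sign by 40°, so it passed the detent. After I let go, the bar stayed turned in the pictures.
- **Rod:** The arm pulled it out 75.4 mm and held it steadily against about 9–10 N of spring force, gripping the plate with 80 N.
- **Pointer at the tooth:**
  - The top view before the pull put the tooth at about 75.5 mm, measured relative to the pointer.
  - In the last side picture, the pointer runs straight into the middle of the tooth.
  - The side-view numbers are less precise and disagree by about 1 mm either way: one puts the tooth 1 mm further out, another puts the pointer 0.8 mm past it.
  - The top view could not be rechecked at the end because the arm was in the way.
- **Things around:** In the last side picture the index block and wrench had not moved, and I saw no change to the visible part of the bin. I did not specifically check the screwdriver and pin stock at the end.

One thing went wrong on the way. The fingertips were about 29 mm higher than the TCP reading says, so the first grip closed on top of the knob bar with about 6 N and held nothing. I saw this in the picture and depth readings, went lower and gripped again.

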